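# Tip the used cuvette cases off the carrier tray into the wash basket

### The job

Take the white carrier tray by its green bar, carry it level with the three cuvette cases on it to the red basket, and tip it so that all three slide out of its open side into the basket, without touching the cases with the fingers. Then set the empty tray down flat and squarely in the middle of its black mat and let go. Leave the basket standing where it is, and do not disturb the three bottles or the timer.

Things in the scene. Friction and masses are not known exactly. Their poses are not given: they have to be found in the camera images.
- tray_handle (a point): centre of the green bar handle of the white carrier tray. The bar runs along this frame's y, 168 mm long between two end straps, 14 mm thick (x), 24 mm high (z): grip it across x from above at its middle, where the tray balances. Axes are the tray's own. The point is 88 mm above the tray's underside, right over the middle of its floor; the bar's underside is 72 mm above the floor.
- tray: loose white enamelled tray, about 250 g, 170 x 176 mm (x, y); origin at the centre of its underside, floor 4 mm thick; x points from the open side (no lip, at x = -85 mm) to the rear wall, y along the bar, z up; walls 30 mm high, 4 mm thick on the other three sides
- tray_mouth (a point): middle of the tray's open edge, on top of its floor, 85 mm to the -x side of the middle; same axes as the tray
- case_0_center (a point): closed flat cuvette case, blue lid on a black base, 50 x 74 x 17 mm (x, y, z), 60 g, smooth plastic; this point is its centre, half-way up. Lies flat on the tray near its open side; starts to slide when the tray is tilted by 17 to 27 degrees.
- case_1_center (a point): closed flat cuvette case, blue lid on a black base, 50 x 74 x 17 mm (x, y, z), 60 g, smooth plastic; this point is its centre, half-way up. Lies on the tray like the first, beside it.
- case_2_center (a point): closed flat cuvette case, blue lid on a black base, 50 x 74 x 17 mm (x, y, z), 60 g, smooth plastic; this point is its centre, half-way up. Lies on the tray near its rear wall.
- basket: loose red slotted plastic basket, open at the top, 223 x 263 x 107 mm (x, y, z), about 350 g; origin at the centre of its underside, z up. Room inside is about 160 mm along x and 200 mm along y; floor 3 mm above the origin, the rim 107 mm above it.
- mat: flat black rubber mat fixed to the bench, 210 x 230 x 3 mm (x, y, z), on which the tray stands; origin at the centre of its underside, its top 3 mm higher; x, y along its sides, the same way as the tray's x, y when the tray stands squarely on it
- bottle_black: bystander: dark grey bottle with a black cap and a pale label, 66 mm wide, 132 mm high, origin at its foot
- bottle_blue: bystander: white bottle with a blue cap, 60 mm wide, 118 mm high, origin at its foot
- squirt_bottle: bystander: white squirt bottle with a red top and a bent spout, 66 x 97 mm, 197 mm high, origin at its foot
- bench_timer: bystander: small white timer lying flat, 62 x 62 x 19 mm, origin under its centre
There are look-alikes about, which are no part of the job. What is shaped like the part that bears case_0_center but brown is not meant.

How it is judged:
By the outcome, as a careful person would: the job done as asked, in the order asked, and still so for the second after the job is handed in, with the robot touching nothing.
It also fails if it takes over 61 s, if anything falls off the work surface, if the arm or the gripper's body presses on something with over 40 N, if the wrist force passes 120 N, or if a joint passes its speed limit or range.

### The arm

A 7-joint arm with a two-finger parallel gripper is mounted at the origin on a cart in front of the work surface, level with it; the furniture and walls round the work are solid. World frame = base frame: x ahead of the robot, y to its left, z up, the work surface at z = 0. Lengths are in mm, angles in rad, forces in N, time in s.
With the tool pointing down it reaches from about 400 to 850 mm from the base axis. Payload 4.5 kg.
Tool frame: the origin (TCP) lies at the very end of the fingers, on their centre line; the grasp point (between the pads) lies ctrl.grip_point_offset behind it (ctrl.grip_point_offset is the distance from the TCP to the grasp point, in mm); z points along the fingers, y is the line along which they close (so a half turn about z gives the same grasp; the last joint's range is limited). The gripper opens to 88 mm and grips with 3 to 60 N. Pads are 18 mm wide; open, the fingers measure 123 mm over their backs; the gripper's body (75 mm by 187 mm) begins 45 mm behind the grasp point.
Start: joints at [-1.168, 0.689, -0.195, 1.565, 0.157, 0.902, -0.215], TCP at [225.292, 583.007, 238.743] pointing down, gripper open.
Joint ranges: [-3.01, 3.01], [-0.46, 2.08], [-1.47, 1.51], [0.13, 2.56], [-1, 4.14], [0.04, 2.09], [-2.66, 2.66]. Speed limits (rad/s): [2.57, 2.57, 3.14, 3.14, 3.14, 3.14, 3.14].

### API

Orientations are given as [roll, pitch, yaw] about the fixed x, y, z axes, in that order (R = Rz(yaw) Ry(pitch) Rx(roll)).
In Python, from workcell import ctrl gives the robot as it stands.
- The arm moves only by the tool carry_out, never from a script. Its argument "moves" is a list of rows, each a list of 5 numbers: the gripper command: -1 is shut, 1 is fully open, values between are in proportion, then the shift along the tool's x, y, z in units of 20 cm (1.0 is 20 cm), then the turn about the tool's z in units of 180 degrees (1.0 is 180 degrees). In form: [[hand, dx, dy, dz, twist], ...]. A call has 1 to 10 rows; each row shifts and turns the commanded pose from where the row before left it, along the tool's axes as they then stand; what a row does not reach is not made up. A row lasts 1/8 s, in which the tool goes at most 62.5 mm and 10.7 degrees, less where a joint would pass 70% of its speed; a pose out of reach is approached as far as the arm can. A call with a number of a shift or a turn outside -1 to 1 is refused whole. A call with a gripper value outside its range is refused whole. The fingers move at their own pace and stop on an object; "squeeze" is the grip in N (left out, the last holds). Time passes only in rows, so rows that do not move let the fingers close. It gives the time, the measured TCP pose, the force, the opening and the grip force at its end, in the units of the state.
- ctrl.get_obs(): the state, without advancing time (a new reading comes with each control period).
- ctrl.get_image(name): name is "side" or "top"; returns (picture, depth): 480x640x3 uint8, red, green, blue; 480x640 float32, mm along the optical axis (not along the pixel's ray), 0 where there is no reading.
- ctrl.camera_model(name): a dict with "intrinsics" (3x3 intrinsics, pixels), "dist" ([k1, k2, p1, p2, k3] as OpenCV has them; the pictures are not rectified), "world_from_camera" (4x4, takes a point from camera to world coordinates). Camera axes: x right, y down, z forward; pixel columns grow to the right and rows downward; lengths in mm; the calibration is good to about 2 mm. A picture is of the moment at which its call begins. camera_model takes no time and is no camera call.
- ctrl.job_done(): hands the job in; it is judged then, once.
The state is a dict: "time": time; "qpos": joint angles; "qd": joint speeds; "effort": joint torques, N m; "ee_pos": TCP position; "ee_rot": TCP orientation; "contact_force": force on the tool from outside, world axes, zero at the start; "torque": the same for the moment, N m; "gripper_width": finger opening in mm; "finger_force": force on a finger pad.
Only numpy, scipy, OpenCV 4.12 (cv2) and the standard library are available. Lean on these libraries where they do the work, as an engineer would, in place of code of your own. Each camera call takes 0.05 s, during which the arm holds its last target. There are 200 camera calls.

## Working session

There is one attempt and no reset: what is moved stays moved. The work goes in short steps, Python scripts to look and compute and a tool call to move; the robot and the scene stay as the last step left them, time stands still between calls to the robot, and variables do not carry over. Pictures are saved under pics/ and viewed, at most 10 in all, crops included, and the job is handed in when it is done.

Besides the shell and the picture viewer there is one more tool, called after "Call:" as name(argument=value, ...) on one line, values as JSON. carry_out: Moves the arm, as the interface text tells. Its arguments: {"type":"object","properties":{"moves":{"type":"array","items":{"type":"array","items":{"type":"number"}}},"squeeze":{"type":"number"}},"required":["moves"]}

```bash
mkdir -p pics
python3 - <<'E'
from workcell import ctrl
import cv2,numpy as np
for n in("top","side"):
    p,d=ctrl.get_image(n); cv2.imwrite(f"pics/{n}0.png",p[:,:,::-1]); np.savez(f"{n}0.npz",p=p,d=d)
    m=ctrl.camera_model(n); print(n,np.round(m["intrinsics"],1).tolist(),m["dist"],np.round(m["world_from_camera"],3).tolist())
o=ctrl.get_obs(); print(o, ctrl.grip_point_offset)
E
```

```text
top [[593.7, 0.0, 329.1], [0.0, 593.7, 230.4], [0.0, 0.0, 1.0]] [-0.12244053  0.          0.          0.          0.        ] [[0.0, -0.995, 0.099, 478.9], [-0.999, -0.003, -0.034, 13.321], [0.034, -0.099, -0.995, 1261.859], [0.0, 0.0, 0.0, 1.0]]
side [[569.2, 0.0, 319.8], [0.0, 569.2, 239.1], [0.0, 0.0, 1.0]] [-0.18647318  0.          0.          0.          0.        ] [[0.948, -0.151, 0.282, 189.975], [-0.319, -0.411, 0.854, -1169.028], [-0.013, -0.899, -0.438, 681.347], [0.0, 0.0, 0.0, 1.0]]
{'time': 0.1, 'qpos': array([-1.16822601,  0.68985316, -0.19451419,  1.56623076,  0.15728357,
        0.90249449, -0.21512759]), 'qd': array([ 0.00127173, -0.00228052,  0.00013842, -0.0033029 ,  0.00117928,
       -0.00071784,  0.00109715]), 'effort': array([-2.69456948e-03, -5.28499889e+01, -1.27115764e+00, -1.53837544e+01,
       -5.24677313e-02,  1.90905201e-03,  3.49804077e-05]), 'ee_pos': array([225.13117597, 582.44542441, 238.02185016]), 'ee_rot': array([-3.13999898e+00,  1.11615484e-04,  2.77285527e+00]), 'contact_force': array([-0.0058589 ,  0.38669698, -0.16906145]), 'torque': array([-0.04129668, -0.01142617, -0.02160812]), 'finger_force': 0.0, 'gripper_width': 88.57786278617426} 18.700000000000003
```

View pics/top0.png

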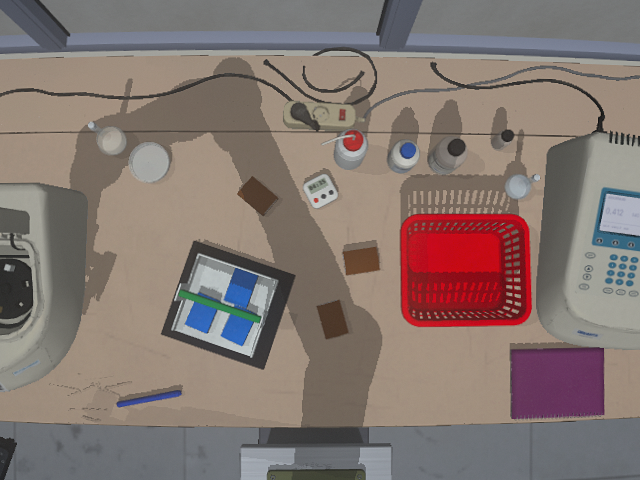

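View pics/side0.png

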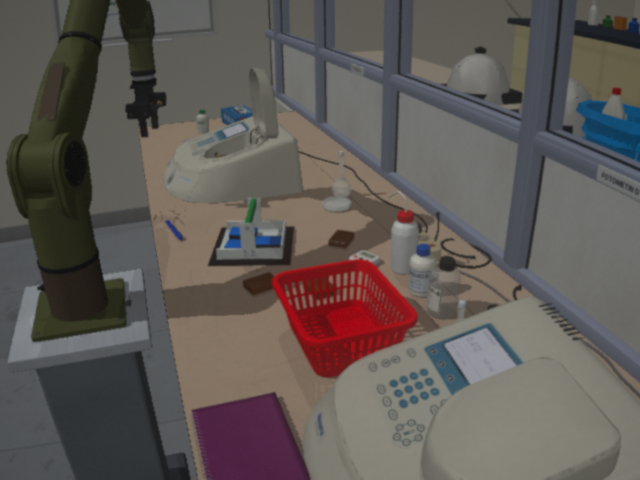

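The top view shows the tray on its black mat at about (228,305), with the green bar from (180,292) to (262,320). Three blue cases sit on it at (240,287), (200,318) and (238,328). The two lower-left ones lie side by side, so the open side should face the robot. The brown look-alikes are at (258,196), (361,258) and (333,320). They are brown and off the tray, so they are not meant. The basket is at about (466,270) and the bottles are at (351,148), (404,155) and (450,153).

```bash
cat > h.py <<'E'
from workcell import ctrl
import cv2,numpy as np
def grab(n,save=None):
    p,d=ctrl.get_image(n)
    if save: cv2.imwrite(save,p[:,:,::-1])
    return p,d
def rays(n,uv):
    m=ctrl.camera_model(n); T=np.array(m["world_from_camera"])
    xy=cv2.undistortPoints(np.float64(uv).reshape(-1,1,2),np.array(m["intrinsics"]),np.array(m["dist"])).reshape(-1,2)
    return T[:3,3],np.c_[xy,np.ones(len(xy))]@T[:3,:3].T
def plane(n,uv,z):
    o,r=rays(n,uv); return o+r*((z-o[2])/r[:,2])[:,None]
def bydepth(n,uv,d):
    o,r=rays(n,uv); uv=np.int32(uv); return o+r*d[uv[:,1],uv[:,0]][:,None]
def mask(p,k):
    h=cv2.cvtColor(p,cv2.COLOR_RGB2HSV); H,S,V=[h[:,:,i].astype(int) for i in range(3)]
    return {"green":(H>45)&(H<80)&(S>120)&(V>50),"red":((H<8)|(H>172))&(S>180)&(V>60),
     "blue":(H>95)&(H<125)&(S>150)&(V>60),"black":(V<70)&(S<80)}[k]
def comps(m,amin=100):
    n,l,s,c=cv2.connectedComponentsWithStats(m.astype(np.uint8)); 
    return [np.argwhere(l==i)[:,::-1] for i in range(1,n) if s[i,4]>=amin]
def rect(P): 
    (c,s,a)=cv2.minAreaRect(np.float32(P[:,:2])); return np.round(c,1),np.round(s,1),round(a,1)
E
python3 - <<'E'
from h import *
z=np.load("top0.npz");p,d=z["p"],z["d"]
for k,zz,am in(("green",103,100),("blue",24,150),("red",107,1000),("black",3,800)):
    for c in comps(mask(p,k),am):
        print(k,c.mean(0).round(),len(c),"plane",rect(plane("top",c,zz)),"depthz",np.percentile(bydepth("top",c,d)[:,2],[5,50,95]).round())
c=np.argwhere(mask(p,"red"))[:,::-1];P=bydepth("top",c,d); P=P[(P[:,2]>98)&(P[:,2]<116)&(P[:,1]<-120)]; print("rim",rect(P),P[:,:2].min(0),P[:,:2].max(0))
# tall things
v,u=np.mgrid[60:480,140:560];uv=np.c_[u.ravel(),v.ravel()];P=bydepth("top",uv,d)
for n,b in dict(squirt=(325,125,372,172),blue=(388,138,422,174),black=(428,135,468,174),timer=(300,170,340,208)).items():
    s=(uv[:,0]>b[0])&(uv[:,0]<b[2])&(uv[:,1]>b[1])&(uv[:,1]<b[3])&(P[:,2]>12)&(P[:,2]<220); print(n,np.percentile(P[s],[2,50,98],axis=0).round().tolist())
cv2.imwrite("pics/crop0.png",cv2.resize(p[230:380,150:310,::-1],None,fx=4.5,fy=4,interpolation=cv2.INTER_CUBIC))
E
```

```text
green [219. 306.] 522 plane (array([446.4, 187.4]), array([165.1,  12.2]), 71.8) depthz [100. 103. 107.]
blue [240. 288.] 823 plane (array([478. , 151.7]), array([59.8, 77.1]), 71.9) depthz [20. 24. 29.]
blue [201. 317.] 601 plane (array([422.5, 237.8]), array([49.2, 53.7]), 67.6) depthz [20. 24. 28.]
blue [237. 329.] 600 plane (array([397.6, 162.7]), array([48.8, 53.7]), 65.5) depthz [20. 24. 28.]
red [464. 268.] 12463 plane (array([ 517.5, -296.2]), array([220.5, 261.1]), 0.3) depthz [  0.   7. 109.]
black [237. 305.] 3469 plane (array([447.6, 184. ]), array([229. , 208.3]), 71.6) depthz [-1.  3.  7.]
black [ 15. 289.] 1662 plane (array([477.1, 646.2]), array([127.8,  73.6]), 2.3) depthz [101. 107. 112.]
black [314. 436.] 1458 plane (array([174.3,   1.1]), array([198.7,  33.7]), 89.7) depthz [-338. -259. -182.]
rim (array([ 517.7, -296.8]), array([221.4, 262.3]), 0.3) [ 406.87151839 -428.34749638] [ 628.68325842 -165.85593562]
squirt [[735.0, -98.0, 18.0], [756.0, -64.0, 123.0], [824.0, -26.0, 194.0]]
blue [[728.0, -207.0, 21.0], [747.0, -176.0, 89.0], [781.0, -153.0, 121.0]]
black [[727.0, -301.0, 21.0], [749.0, -265.0, 99.0], [785.0, -243.0, 135.0]]
timer [[655.0, -41.0, 13.0], [687.0, -9.0, 18.0], [720.0, 23.0, 23.0]]
```

View pics/crop0.png

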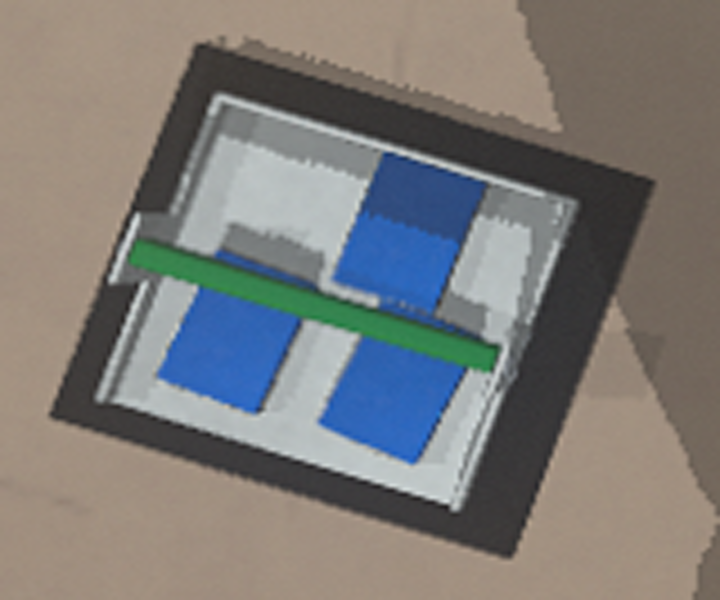

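The crop confirms the meant parts: three blue cases on the white tray, rear wall at the top and the lip-less edge at the lower left. The measured sizes agree with those given: bar top at z=103, mat 229x208 mm, rim 221x262 mm.

The tool can only shift and turn about its vertical axis. I will therefore tip the tray by resting its floor on the basket's far rim and letting the bar rotate between slackened fingers. Closing the fingers should square it up again.

Call:
carry_out(moves=[[1,0,0,0,0.054],[1,0,0,0,0.054],[1,0,0,0,0.054],[1,0,0,0,0.054],[1,0,0,0,0.054],[1,0,0,0,0.054],[1,0,0,0,0.054],[1,0,0,0,0.054],[1,0,0,0,0.052]])

```text
time: 1.23
ee_pos: [225.0, 582.7, 238.3]
ee_rot: [-3.141, 0.001, 1.247]
contact_force: [-1.3, 0.1, 0.9]
gripper_width: 88.2
finger_force: 0.0
```

Call:
carry_out(moves=[[1,-0.237,0.078,0,0],[1,-0.237,0.078,0,0],[1,-0.237,0.078,0,0],[1,-0.237,0.078,0,0],[1,-0.117,0.271,0,0],[1,-0.117,0.271,0,0],[1,-0.117,0.271,0,0],[1,-0.117,0.271,0,0],[1,-0.117,0.271,0,0],[1,0,0,0,0]])

```text
time: 2.48
ee_pos: [449.4, 182.8, 238.7]
ee_rot: [3.139, 0.001, 1.242]
contact_force: [-0.3, 0.9, 0.1]
gripper_width: 87.9
finger_force: 0.0
```

Call:
carry_out(moves=[[1,0.013,-0.02,0.28,-0.003],[1,0,0,0.28,0],[1,0,0,0.2,0],[1,0,0,0.073,0],[1,0,0,0,0]])

```text
time: 3.1
ee_pos: [442.3, 191.6, 71.9]
ee_rot: [-3.14, 0.001, 1.263]
contact_force: [-0.3, 0.1, -0.1]
gripper_width: 88.1
finger_force: 0.0
```

Run:
```python
from h import *
for i in range(3):
    p,d=grab("top"); o=ctrl.get_obs(); print(o["ee_pos"].round(1),o["ee_rot"].round(4))
```

```text
[443.  191.7  72.8] [ 3.1412e+00 -6.0000e-04  1.2623e+00]
[443.5 191.8  73.3] [ 3.1402e+00 -1.4000e-03  1.2621e+00]
[443.7 191.8  73.5] [ 3.1397e+00 -1.9000e-03  1.2620e+00]
```

Call:
carry_out(moves=[[1,-0.018,0.02,0,0.003],[-1,0,0,0,0],[-1,0,0,0,0],[-1,0,0,0,0],[-1,0,0,0,0],[-1,0,0,0,0],[-1,0,0,0,0],[-1,0,0,0,0]], squeeze=35)

```text
time: 4.25
ee_pos: [445.6, 186.5, 72.1]
ee_rot: [-3.142, -0.0, 1.252]
contact_force: [0.5, 0.8, 0.2]
gripper_width: 20.4
finger_force: 0.0
```

Call:
carry_out(moves=[[-1,0,0,0,0],[-1,0,0,0,0],[-1,0,0,-0.05,0],[-1,0,0,-0.05,0],[-1,0,0,-0.1,0],[-1,0,0,-0.1,0],[-1,0,0,0,0]])

```text
time: 5.12
ee_pos: [446.4, 186.9, 133.6]
ee_rot: [3.139, -0.002, 1.252]
contact_force: [0.3, -0.3, -4.8]
gripper_width: 13.6
finger_force: 35.0
```

Run:
```python
from h import *
p,d=grab("top"); q,e=grab("side"); 
cv2.imwrite("pics/lift.png",np.hstack([cv2.resize(p[200:400,130:330,::-1],(400,400)),cv2.resize(q[60:300,140:380,::-1],(400,400))]))
o=ctrl.get_obs(); print(o["ee_pos"].round(1),o["ee_rot"].round(4),o["contact_force"],o["torque"],o["gripper_width"],o["finger_force"])
```

```text
[445.4 186.6 132.1] [-3.1415e+00 -2.0000e-04  1.2525e+00] [ 0.54701617 -0.28574449 -5.12140702] [-0.02428152  0.09381377 -0.0035153 ] 13.589373833823055 34.99751815572381
```

View pics/lift.png

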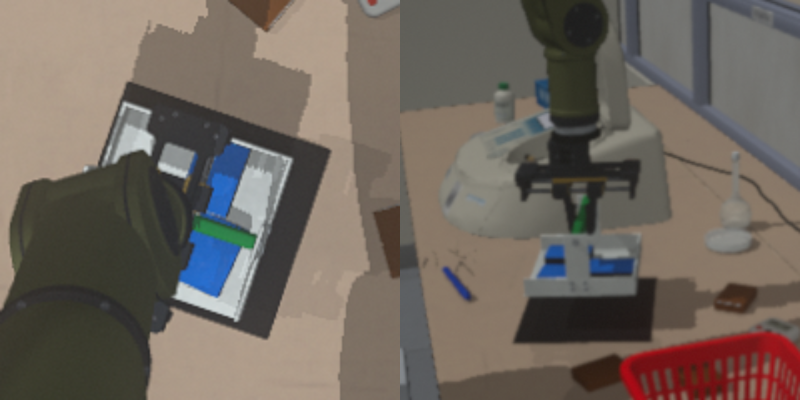

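The tray is held level (both views) with the cases undisturbed. Next I raise it, turn it to face the basket and carry it over gently.

Call:
carry_out(moves=[[-1,0,0,-0.06,-0.013],[-1,0,0,-0.13,-0.02],[-1,0,0,-0.16,-0.026],[-1,0,0,-0.11,-0.026],[-1,0,0,-0.055,-0.016],[-1,0,0,0,0],[-1,-0.05,0.0145,0,0],[-1,-0.1,0.029,0,0],[-1,-0.15,0.0435,0,0],[-1,-0.2,0.058,0,0]])

```text
time: 6.48
ee_pos: [474.1, 85.4, 234.1]
ee_rot: [-3.139, 0.0, 1.571]
contact_force: [0.4, -0.2, -4.0]
gripper_width: 13.4
finger_force: 35.0
```

Call:
carry_out(moves=[[-1,-0.2,0.058,0,0],[-1,-0.2,0.058,0,0],[-1,-0.2,0.058,0,0],[-1,-0.2,0.058,0,0],[-1,-0.2,0.058,0,0],[-1,-0.2,0.058,0,0],[-1,-0.2,0.058,0,0],[-1,-0.2,0.058,0,0]])

```text
time: 7.48
ee_pos: [565.8, -235.7, 233.4]
ee_rot: [-3.138, -0.001, 1.568]
contact_force: [1.4, 0.5, -3.9]
gripper_width: 13.6
finger_force: 35.0
```

Call:
carry_out(moves=[[-1,-0.15,0.0435,0,0],[-1,-0.1,0.029,0,0],[-1,-0.065,0.019,0,0],[-1,0,0,0,0],[-1,0,0,0,0]])

```text
time: 8.1
ee_pos: [584.9, -295.2, 234.6]
ee_rot: [-3.141, -0.002, 1.571]
contact_force: [-0.1, 0.4, -4.0]
gripper_width: 13.7
finger_force: 35.0
```

Run:
```python
from h import *
p,d=grab("top"); q,e=grab("side"); 
cv2.imwrite("pics/over.png",np.hstack([cv2.resize(p[100:380,330:610,::-1],(400,400)),cv2.resize(q[130:430,230:530,::-1],(400,400))]))
o=ctrl.get_obs(); print(o["time"],o["ee_pos"].round(1),o["ee_rot"].round(4),o["contact_force"],o["torque"],o["gripper_width"],o["finger_force"])
c=np.argwhere(mask(p,"red"))[:,::-1];P=bydepth("top",c,d); P=P[(P[:,2]>98)&(P[:,2]<116)&(P[:,1]<-120)];print(rect(P))
```

```text
8.2 [ 585.2 -295.2  235. ] [-3.1412e+00 -1.2000e-03  1.5712e+00] [-0.30396391  0.06906452 -4.12224281] [-0.03628876  0.12655155 -0.01550908] 13.8195341322361 34.99731447547674
(array([ 476.1, -235.3]), array([290.1, 162.8]), 39.4)
```

View pics/over.png

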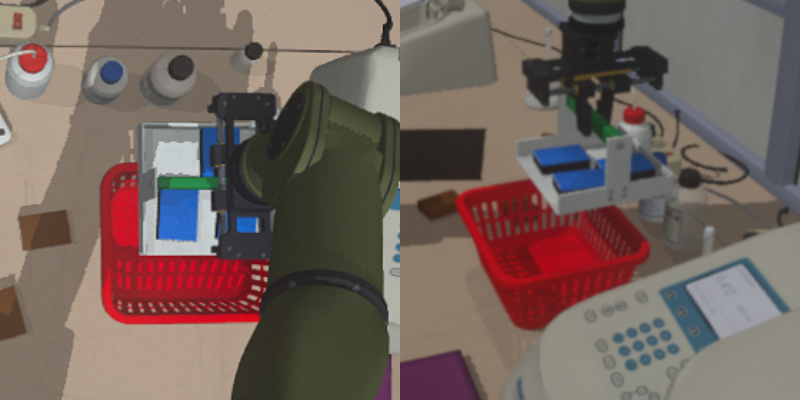

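The top view shows the tray centred on the basket with its mouth towards the robot. Its rear half lies over the far rim, and the bottles stand clear behind. Next I lower it onto the rim.

Call:
carry_out(moves=[[-1,0,0,0.06,0],[-1,0,0,0.1,0],[-1,0,0,0.07,0],[-1,0,0,0.04,0],[-1,0,0,0.01,0],[-1,0,0,0,0]])

```text
time: 8.95
ee_pos: [585.4, -296.8, 179.4]
ee_rot: [3.141, 0.0, 1.57]
contact_force: [0.7, 0.2, -4.2]
gripper_width: 13.8
finger_force: 35.0
```

Call:
carry_out(moves=[[-1,0,0,0.005,0],[-1,0,0,0.005,0],[-1,0,0,0,0],[-1,0,0,0,0]])

```text
time: 9.45
ee_pos: [585.2, -296.7, 177.2]
ee_rot: [3.141, -0.0, 1.57]
contact_force: [-0.5, -0.1, -3.3]
gripper_width: 13.8
finger_force: 35.0
```

Contact is just beginning (about 1 N lighter). I will lower another 1 mm, then slacken the grip in small steps.

Call:
carry_out(moves=[[-1,0,0,0.005,0],[-1,0,0,0.003,0],[-1,0,0,0,0],[-1,0,0,0,0]], squeeze=15)

```text
time: 9.95
ee_pos: [585.1, -296.7, 175.7]
ee_rot: [3.142, -0.0, 1.57]
contact_force: [-1.6, 0.6, -1.3]
gripper_width: 13.7
finger_force: 15.0
```

Call:
carry_out(moves=[[-0.6,0,-0.03,0.015,0],[-0.6,0,-0.035,0.015,0],[-0.6,0,0,0,0],[-0.6,0,0,0,0]])

```text
time: 10.45
ee_pos: [572.1, -296.9, 169.7]
ee_rot: [3.141, 0.0, 1.569]
contact_force: [-1.4, 0.2, 0.4]
gripper_width: 17.5
finger_force: 0.8
```

Run:
```python
from h import *
p,d=grab("top"); q,e=grab("side"); 
cv2.imwrite("pics/tip1.png",np.hstack([cv2.resize(p[130:380,360:610,::-1],(400,400)),cv2.resize(q[160:400,250:490,::-1],(400,400))]))
o=ctrl.get_obs(); print(o["time"],o["ee_pos"].round(1),o["ee_rot"].round(4),o["contact_force"],o["torque"],o["gripper_width"],o["finger_force"])
```

```text
10.55 [ 572.4 -296.9  169.7] [3.1410e+00 4.0000e-04 1.5695e+00] [-2.0499673   0.04703696 -0.20041346] [-0.10485363  0.34415789 -0.01714361] 17.668595969254966 0.8087787183467299
```

View pics/tip1.png

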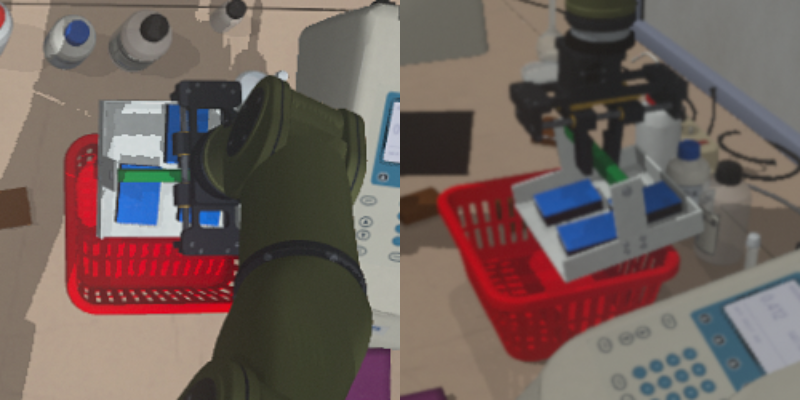

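The principle works: the tray is tilted about 9° on the rim, mouth down into the basket, with the cases still in place. I continue.

Call:
carry_out(moves=[[-0.56,0,-0.04,0.02,0],[-0.515,0,-0.035,0.025,0],[-0.515,0,0,0,0],[-0.49,0,-0.025,0.02,0],[-0.465,0,-0.025,0.023,0],[-0.465,0,0,0,0],[-0.465,0,0,0,0]])

```text
time: 11.42
ee_pos: [546.8, -296.6, 151.9]
ee_rot: [-3.141, -0.0, 1.569]
contact_force: [-3.2, -0.3, 1.4]
gripper_width: 23.8
finger_force: 1.9
```

Call:
carry_out(moves=[[-0.445,0,-0.018,0.02,0],[-0.427,0,-0.017,0.02,0],[-0.427,0,0,0,0],[-0.427,0,0,0,0],[-0.427,0,0,0,0],[-0.427,0,0,0,0]])

```text
time: 12.18
ee_pos: [540.3, -296.6, 144.0]
ee_rot: [3.141, 0.0, 1.57]
contact_force: [-1.8, 0.5, 1.0]
gripper_width: 25.5
finger_force: 0.7
```

Run:
```python
from h import *
p,d=grab("top"); q,e=grab("side"); 
cv2.imwrite("pics/tip2.png",np.hstack([cv2.resize(p[130:380,360:610,::-1],(400,400)),cv2.resize(q[160:400,250:490,::-1],(400,400))]))
o=ctrl.get_obs(); print(o["time"],o["ee_pos"].round(1),o["ee_rot"].round(4),o["contact_force"],o["torque"],o["gripper_width"],o["finger_force"])
```

```text
12.275 [ 540.2 -296.6  144. ] [ 3.1414 -0.      1.5696] [-2.02335383  0.2578991  -0.67253429] [-0.05518147  0.27406484 -0.01041288] 25.18215522366478 0.6955319456756115
```

View pics/tip2.png

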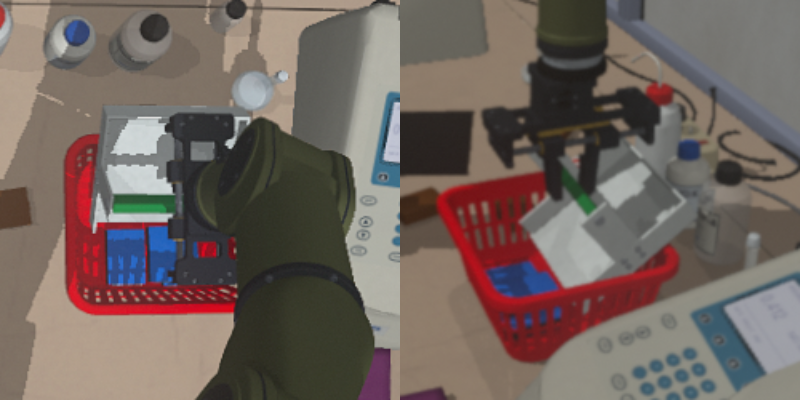

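The top crop shows the tray tilted about 35° and empty, with blue cases lying at the robot side of the basket at about (130,255) in the crop. I now retrace the path, closing the fingers to bring the tray level again.

Call:
carry_out(moves=[[-0.445,0,0.017,-0.02,0],[-0.465,0,0.018,-0.02,0],[-0.49,0,0.025,-0.023,0],[-0.515,0,0.025,-0.02,0],[-0.515,0,0,0,0],[-0.56,0,0.035,-0.025,0],[-0.6,0,0.04,-0.02,0],[-0.6,0,0,0,0]], squeeze=25)

```text
time: 13.28
ee_pos: [573.8, -296.5, 170.0]
ee_rot: [3.139, 0.0, 1.57]
contact_force: [-0.6, -0.8, 0.5]
gripper_width: 17.3
finger_force: 0.3
```

Call:
carry_out(moves=[[-0.65,0,0.035,-0.015,0],[-0.7,0,0.03,-0.015,0],[-1,0,0,0,0],[-1,0,0,0,0],[-1,0,0,0,0]])

```text
time: 13.9
ee_pos: [584.8, -296.6, 175.2]
ee_rot: [-3.141, -0.0, 1.569]
contact_force: [-0.1, 0.4, -2.9]
gripper_width: 13.7
finger_force: 24.7
```

Run:
```python
from h import *
p,d=grab("top"); q,e=grab("side"); 
cv2.imwrite("pics/tip3.png",np.hstack([cv2.resize(p[130:380,360:610,::-1],(400,400)),cv2.resize(q[160:400,250:490,::-1],(400,400))]))
o=ctrl.get_obs(); print(o["time"],o["ee_pos"].round(1),o["ee_rot"].round(4),o["contact_force"],o["torque"],o["gripper_width"],o["finger_force"])
```

```text
14.0 [ 584.9 -296.7  175.3] [-3.1412e+00 -2.0000e-04  1.5695e+00] [-0.42099481  0.23125132 -2.10378424] [-0.10256631  0.07707285 -0.00963677] 13.78664132128905 24.69772931188345
```

View pics/tip3.png

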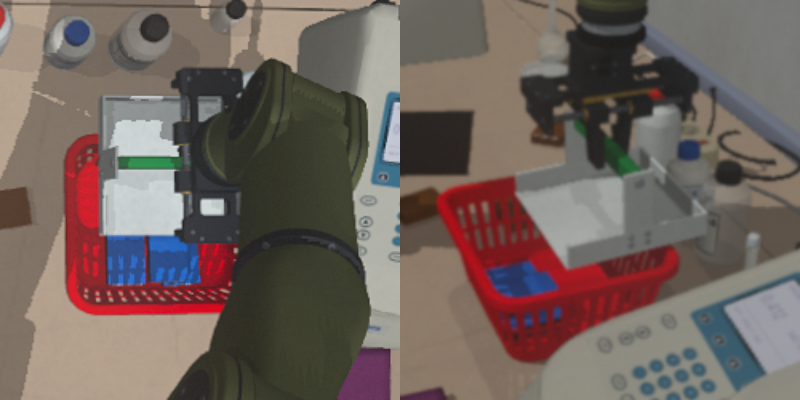

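The tray is level again and empty on the rim, with blue cases in the basket at (125,260) and (172,260) in the crop. I lift it and carry it back.

Call:
carry_out(moves=[[-1,0,0,-0.05,0],[-1,0,0,-0.12,0],[-1,0,0,-0.12,0],[-1,0,0,-0.05,0],[-1,0.1,-0.029,0,0],[-1,0.2,-0.057,0,0],[-1,0.25,-0.072,0,0],[-1,0.25,-0.072,0,0],[-1,0.25,-0.072,0,0],[-1,0.25,-0.072,0,0]], squeeze=35)

```text
time: 15.25
ee_pos: [510.0, -35.0, 243.6]
ee_rot: [3.141, -0.0, 1.569]
contact_force: [0.7, -0.1, -2.4]
gripper_width: 13.7
finger_force: 34.6
```

Call:
carry_out(moves=[[-1,0.25,-0.072,0,0],[-1,0.25,-0.072,0,0],[-1,0.25,-0.072,0,0],[-1,0.2,-0.057,0,0],[-1,0.1,-0.029,0,0],[-1,0.05,-0.014,0,0.026],[-1,0,0,0,0.038],[-1,0,0,0,0.038],[-1,0,0,0,0],[-1,0,0,0,0]])

```text
time: 16.5
ee_pos: [447.7, 183.5, 243.6]
ee_rot: [3.142, -0.0, 1.251]
contact_force: [0.3, -0.4, -2.5]
gripper_width: 13.6
finger_force: 34.6
```

Run:
```python
from h import *
p,d=grab("top"); p,d=grab("top"); o=ctrl.get_obs(); print(o["time"],o["ee_pos"].round(1),o["ee_rot"].round(4),o["contact_force"],o["gripper_width"])
c=np.argwhere(mask(p,"red"))[:,::-1];P=bydepth("top",c,d); P=P[(P[:,2]>98)&(P[:,2]<116)&(P[:,1]<-120)];print("rim",rect(P))
for c in comps(mask(p,"blue"),60): print("blue",c.mean(0).round(),len(c),np.median(bydepth("top",c,d),axis=0).round())
```

```text
16.6 [447.7 183.5 243.5] [-3.1415e+00 -2.0000e-04  1.2503e+00] [-0.03681411  0.94803445 -2.23103919] 13.297416820534437
rim (array([ 518. , -296.4]), array([221.4, 262.1]), 0.3)
blue [408. 150.] 150 [ 754. -182.  118.]
blue [468. 289.] 980 [ 479. -318.   37.]
blue [439. 290.] 657 [ 475. -260.   21.]
```

The basket has not moved and the cases are in it, one lying on another. Next I lower the tray to the mat.

Call:
carry_out(moves=[[-1,0,0,0.1,0],[-1,0,0,0.2,0],[-1,0,0,0.25,0],[-1,0,0,0.17,0],[-1,0,0,0.08,0],[-1,0,0,0.03,0],[-1,0,0,0,0],[-1,0,0,0,0]])

```text
time: 17.6
ee_pos: [448.3, 183.7, 78.3]
ee_rot: [3.14, -0.001, 1.249]
contact_force: [0.2, -0.2, -3.3]
gripper_width: 13.7
finger_force: 34.6
```

Call:
carry_out(moves=[[-1,0,0,0.008,0],[-1,0,0,0.006,0],[-1,0,0,0,0],[-1,0,0,0,0]])

```text
time: 18.1
ee_pos: [448.3, 183.6, 75.0]
ee_rot: [3.141, -0.001, 1.249]
contact_force: [0.9, 0.1, -0.7]
gripper_width: 13.5
finger_force: 34.6
```

Call:
carry_out(moves=[[-1,0,0,0.005,0],[-1,0,0,0,0],[-1,0,0,0,0]])

```text
time: 18.48
ee_pos: [448.2, 183.5, 73.9]
ee_rot: [3.141, -0.001, 1.249]
contact_force: [1.0, -0.7, 2.0]
gripper_width: 13.4
finger_force: 34.4
```

Call:
carry_out(moves=[[-0.7,0,0,0,0],[-0.4,0,0,0,0],[0,0,0,0,0],[0.5,0,0,0,0],[0.8,0,0,0,0],[0.8,0,0,0,0],[0.8,0,0,-0.1,0],[0.8,0,0,-0.25,0],[0.8,0,0,-0.25,0],[0.8,0,0,-0.25,0]])

```text
time: 19.73
ee_pos: [447.4, 183.4, 245.3]
ee_rot: [-3.141, 0.0, 1.249]
contact_force: [0.2, 0.6, -0.6]
gripper_width: 79.5
finger_force: 0.0
```

Call:
carry_out(moves=[[0.8,-0.25,0,0,0],[0.8,-0.25,0,0,0],[0.8,-0.25,0,0,0],[0.8,-0.25,0,0,0],[0.8,-0.25,0,0,0],[0.8,0,0,0,0]])

```text
time: 20.48
ee_pos: [366.8, -57.0, 243.8]
ee_rot: [-3.141, 0.001, 1.241]
contact_force: [-0.3, -0.0, 0.4]
gripper_width: 79.4
finger_force: 0.0
```

Run:
```python
from h import *
p,d=grab("top"); o=ctrl.get_obs(); print(o["time"],o["ee_pos"].round(1),o["ee_rot"].round(4))
for k,zz,am in(("green",103,100),("black",3,800)):
    for c in comps(mask(p,k),am):
        P=plane("top",c,zz)
        if 100<P[:,1].mean()<300 and P[:,0].mean()>350: print(k,c.mean(0).round(),len(c),rect(P),np.percentile(bydepth("top",c,d)[:,2],[5,50,95]).round())
# white tray walls/floor: bright, low saturation, height bands
v,u=np.mgrid[220:400,140:330];uv=np.c_[u.ravel(),v.ravel()];P=bydepth("top",uv,d)
h=cv2.cvtColor(p,cv2.COLOR_RGB2HSV)[uv[:,1],uv[:,0]]
s=(h[:,1]<30)&(h[:,2]>95)&(P[:,2]>-5)&(P[:,2]<45)
m=np.zeros((480,640),np.uint8);m[uv[s][:,1],uv[s][:,0]]=1
c=max(comps(m,50),key=len);print("white",len(c),rect(plane("top",c,20)))
cv2.imwrite("pics/place.png",cv2.resize(p[220:390,140:310,::-1],(600,600),interpolation=cv2.INTER_CUBIC))
```

```text
20.525 [368.1 -55.  243.8] [-3.1415e+00  1.0000e-04  1.2448e+00]
green [221. 305.] 484 (array([448.7, 184.7]), array([165.1,  11.3]), 71.5) [100. 103. 107.]
black [233. 307.] 3400 (array([447.7, 184.1]), array([228.7, 208.3]), 71.6) [-1.  3.  8.]
white 3359 (array([491. , 171.8]), array([179. ,  83.3]), 71.7)
```

View pics/place.png

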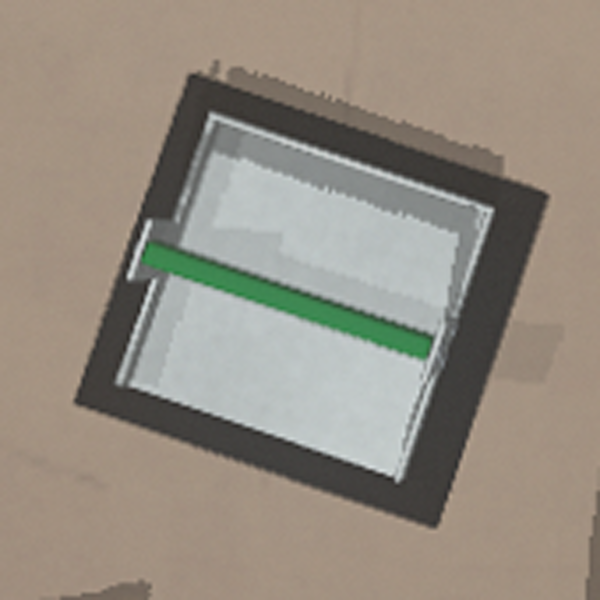

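The tray is empty and flat on the mat, about 1 mm and 0.1° off centre, with the arm clear of it. All three cases left the tray into the basket, two of them stacked. I hand the job in.

```bash
python3 -c "
from workcell import ctrl
print(ctrl.job_done())"
```

```text
the job is handed in; nothing more can be done
None
```

The job is handed in: the cases were tipped into the basket (two seen there; the third is inferred to be under one of them), the basket is where it was, the bottles and timer were not touched, and the empty tray stands flat on its mat, about 1 mm and 0.1° off centre.

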